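# Lock the light cap on the photometer

### The job

A sample vial is in the photometer: fetch the orange light cap, set its plug in the black collar, find the slots and push the cap in gently, then turn it clockwise until its lugs spring up into the locking notches and it stays locked by itself. Never press or twist hard on the photometer, and leave the two dropper bottles standing where they are.

Things in the scene. Friction and masses are not known exactly. Their poses are not given: they have to be found in the camera images.
- cap_grip (a point): Orange light cap, loose, 0.08 to 0.16 kg, standing on its plug. Point: on its axis, in the grip fin; z up, x along the fin. Fin 50 mm along x, 14 mm thick (y), from 23 mm below this point to 17 mm above: grip across its thickness from above. Below it a round flange, 60 mm diameter, 5 mm thick, underside 28 mm below this point. The cap is the same after a half turn.
- cap_foot (a point): Foot of the cap's grey plug, on the axis, 50 mm below cap_grip, same axes. Plug 34 mm diameter, 22 mm long, tapered to 27 mm over its lowest 6 mm. Two steel lugs stick out of it along +x and -x (in line with the fin, yellow marks on the flange above them): 9 mm wide, 6 mm thick, reaching 23 mm from the axis, underside 8 mm above the foot.
- photometer: Blue bench photometer, 200 mm along x, 150 mm along y, 60 mm high, fixed to the table. Origin: centre of its underside, z up. On it stands the fixed black collar, an upright tube 66 mm outside diameter, 34 mm tall, open at the top. Cap and photometer must never press on each other with more than 70 N, all contacts added (twisting: 35 N a lug).
- mouth (a point): Centre of the collar's mouth, level with the rim, 94 mm above the table; axes are the photometer's. Inward lip, bore 37 mm, 6.5 mm thick, with two opposite slots 13 to 18 mm wide for the lugs. Their line is NOT along the photometer's x: it is off by an unmeasured angle up to 0.35 rad either way (yellow marks on the rim beside the slots). Lugs fit within about 0.12 rad.
- lip (a point): Underside of the lip, on the collar's axis, 6.5 mm below mouth. Below it the lugs turn, only clockwise seen from above: turned 0.8 rad from the slots they are under locking notches, 2.5 mm up into the lip; a stop ends the turn at about 1.15 rad. Heights of cap_grip over mouth: lugs resting on the lip 42 mm, flange down on the rim 28, up against the plain lip 29.5, locked in the notches 32.
- vial_top (a point): Centre of the white top of the sample vial inside the collar, 22 mm diameter, on a spring, at rest 10 mm below mouth. The plug pushes it down: it resists with about 3 N at first and 7 N with the cap fully in, so an unlocked cap is lifted back up.
- amber_dropper_center (a point): Amber dropper bottle with blue cap, 30 mm diameter, 75 mm tall, loose; this point is half-way up. Leave it alone.
- white_dropper_center (a point): White dropper bottle with blue cap, 30 mm diameter, 75 mm tall, loose; this point is half-way up. Leave it alone.
Not all that is in view belongs to the job. Several things look just like the part that bears cap_grip: the one meant starts farthest to the robot's right.

How it is judged:
By the outcome, as a careful person would: the job done as asked, in the order asked, and still so for the second after the job is handed in, with the robot touching nothing.
It also fails if it takes over 72 s, if anything falls off the work surface, if the arm or the gripper's body presses on something with over 40 N, if the wrist force passes 120 N, or if a joint passes its speed limit or range.

### The arm

A 6-joint arm with a two-finger parallel gripper is mounted at the origin on the work surface. World frame = base frame: x ahead of the robot, y to its left, z up, the work surface at z = 0. Lengths are in m, angles in rad, forces in N, time in s.
With the tool pointing down it reaches from about 0.35 to 0.85 m from the base axis. Payload 8.1 kg.
Tool frame: the origin (TCP) lies midway between the tips of the shut fingers; the grasp point (between the pads) lies 19 mm behind it; z points along the fingers, y is the direction in which the jaws open and shut (so a half turn about z gives the same grasp; the last joint's range is limited). The gripper opens to 93 mm and grips with 3 to 60 N. Pads are 15 mm wide; open, the fingers measure 128 mm over their backs; the gripper's body (75 mm by 188 mm) begins 65 mm behind the grasp point.
Start: joints at [-1.237, 0.13, 1.488, -0, 1.523, -0.085], TCP at [0.244, -0.548, 0.219] pointing down, gripper open.
Joint ranges: [-2.96, 2.96], [-0.89, 2.26], [0.02, 2.5], [-1.34, 4.48], [0, 2.73], [-2.66, 2.66]. Speed limits (rad/s): [2.39, 2.39, 2.79, 3.14, 3.14, 3.14].

### API

Orientations are given as a rotation vector (axis times angle).
In Python, from plant import robot gives the robot as it stands. The module is installed in compiled form; this text tells all that it offers.
- The arm moves only by the shell command python3 -m pendant 'ROWS' [FORCE]. ROWS is JSON, a list of rows, each an object with "translation": the shift along the tool's x, y, z in mm, a list of three; "twist": the turn, a rotation vector about the tool's x, y, z in rad, a list of three; "grip": the opening, from -1 (shut) to 1 (fully open). A call has exactly 10 rows; each row shifts and turns the pose as measured when the row begins, along the tool's axes as they then stand; what a row does not reach is not made up. A row lasts 1/10 s, in which the tool goes at most 50 mm and 8.59 degrees, less where a joint would pass 70% of its speed; a pose out of reach is approached as far as the arm can. A call is refused whole if a number of a shift passes 50 or a number of a turn 0.15, either way. A call with a gripper value outside its range is refused whole. The fingers move at their own pace and stop on an object; FORCE is the grip in N (left out, the last holds). Time passes only in rows, so rows that do not move let the fingers close, or fill a call up. It gives the time, the measured TCP pose, the force and the opening at its end, in the units of the state.
- robot.read_state(): the state, without advancing time (a new reading comes with each control period).
- robot.read_camera(name): name is "side" or "top"; returns (picture, depth): 384x512x3 uint8, red, green, blue; 384x512 float32, m along the optical axis (not along the pixel's ray), 0 where there is no reading.
- robot.camera_info(name): a dict with "vertical_fov" (degrees; the focal length in pixels is half the picture's height over the tangent of half this angle, whatever the lens; pixels are square), "cx", "cy" (the principal point, pixels), "D" ([k1, k2, p1, p2, k3] as OpenCV has them; the pictures are not rectified), "cam_to_world" (4x4, takes a point from camera to world coordinates). Camera axes: x right, y up, looking along -z (the intrinsics and any distortion apply to the point x, -y, -z); pixel columns grow to the right and rows downward; lengths in m; the calibration is good to about 2 mm. A picture is of the moment at which its call begins. camera_info takes no time and is no camera call.
- robot.close_job(): hands the job in, once; it reports no verdict.
The state is a dict: "t": time; "q": joint angles; "dq": joint speeds; "joint_torque": joint torques, N m; "tool_pos": TCP position; "orientation": TCP orientation; "force": force on the tool from outside, world axes, zero at the start; "wrist_torque": the same for the moment, N m; "opening": finger opening in m.
Only numpy, scipy, OpenCV 4.12 (cv2) and the standard library are available. Lean on these libraries where they do the work, as an engineer would, in place of code of your own. Each camera call takes 0.05 s, during which the arm holds its last target. There are 200 camera calls.

## Working session

There is one attempt and no reset: what is moved stays moved. The work goes in short steps, Python scripts to look and compute and a shell command to move; the robot and the scene stay as the last step left them, time stands still between calls to the robot, and variables do not carry over. Pictures are saved under pics/ and viewed, about 8 in all and at most 12, crops included, and the job is handed in when it is done.

```bash
mkdir -p pics; cat > h.py <<'E'
import numpy as np, cv2
from plant import robot
from scipy.spatial.transform import Rotation as R
def K(n):
    i=robot.camera_info(n); f=192/np.tan(np.radians(i['vertical_fov'])/2)
    return np.array([[f,0,i['cx']],[0,f,i['cy']],[0,0,1]]),np.array(i['D'],float),np.array(i['cam_to_world'])
def ray(n,uv):
    k,D,T=K(n); p=cv2.undistortPoints(np.array(uv,float).reshape(-1,1,2),k,D).reshape(-1,2)
    d=np.c_[p[:,0],-p[:,1],-np.ones(len(p))]@T[:3,:3].T
    return T[:3,3],d
def onz(n,uv,z):
    o,d=ray(n,uv); return o+d*((z-o[2])/d[:,2])[:,None]
def pts(n,depth):
    v,u=np.mgrid[:384,:512]; o,d=ray(n,np.c_[u.ravel(),v.ravel()])
    return (o+d*depth.reshape(-1,1)).reshape(384,512,3)
def proj(n,P):
    k,D,T=K(n); c=(np.atleast_2d(P)-T[:3,3])@T[:3,:3]; c=c*[1,-1,-1]
    return cv2.projectPoints(c,np.zeros(3),np.zeros(3),k,D)[0].reshape(-1,2)
def st():
    s=robot.read_state(); print(s['t'],np.round(s['tool_pos'],4),np.round(R.from_rotvec(s['orientation']).as_matrix(),3).tolist(),np.round(s['force'],1),np.round(s['q'],3),s['opening'])
E
python3 - <<'E'
from h import *
ims=[]
for n in('side','top'):
    im,d=robot.read_camera(n); np.savez(f'{n}0.npz',im=im,d=d); cv2.imwrite(f'pics/{n}0.png',im[:,:,::-1]); print(n,K(n)[2].round(3).tolist(),K(n)[1],K(n)[0][0,0])
st()
E
```

```text
side [[0.872, 0.348, -0.344, 0.303], [-0.489, 0.647, -0.586, -0.454], [0.019, 0.679, 0.734, 0.618], [0.0, 0.0, 0.0, 1.0]] [-0.01080459  0.          0.          0.          0.        ] 399.4766721671404
top [[-0.022, 0.993, -0.112, 0.479], [-1.0, -0.022, 0.001, -0.015], [-0.001, 0.112, 0.994, 0.868], [0.0, 0.0, 0.0, 1.0]] [-0.13133183  0.          0.          0.          0.        ] 416.8247190726122
0.1 [ 0.2438 -0.5477  0.2177] [[0.914, 0.407, -0.001], [0.407, -0.914, 0.002], [0.0, -0.002, -1.0]] [-1.1  0.8 -0.7] [-1.237  0.131  1.489 -0.     1.523 -0.085] 0.09284598944385009
```

View pics/side0.png

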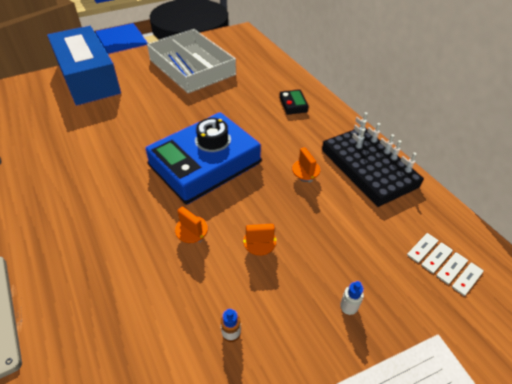

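View pics/top0.png

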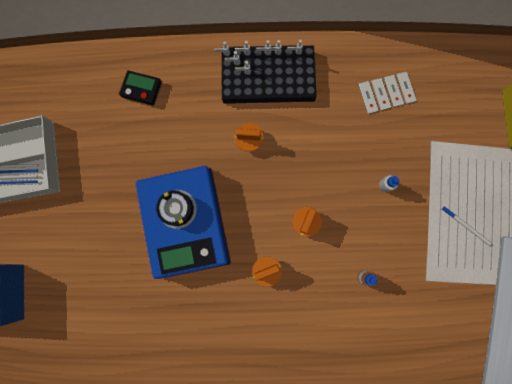

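The top picture has three orange caps, at about (249,138), (307,222) and (267,272). Image right is the robot's right, so the cap meant is the one at (307,222). The collar is at (176,209), with yellow marks near (166,194) and (184,222). The bottles are at (391,183) and (369,279).

```bash
python3 - <<'E'
from h import *
for n in('top','side'):
    z=np.load(n+'0.npz'); im,d=z['im'],z['d']; P=pts(n,d); hsv=cv2.cvtColor(im,cv2.COLOR_RGB2HSV)
    m=((hsv[:,:,0]<14)&(hsv[:,:,1]>215)&(hsv[:,:,2]>120)).astype(np.uint8)
    m=m&(P[:,:,2]>.012)
    c,l,s,ce=cv2.connectedComponentsWithStats(m)
    for i in range(1,c):
        if s[i,4]<60: continue
        q=P[l==i]; t=q[q[:,2]>.061]; 
        f=q[(q[:,2]>.015)&(q[:,2]<.033)]
        r=cv2.minAreaRect(t[:,:2].astype(np.float32)*1000)
        print(n,ce[i].round(),s[i,4],'zmax',q[:,2].max().round(4),'top',len(t),t.mean(0).round(4),r)
    # photometer top
    b=(hsv[:,:,0]>105)&(hsv[:,:,0]<130)&(hsv[:,:,1]>150)&(P[:,:,2]>.052)&(P[:,:,2]<.068)
    c,l,s,ce=cv2.connectedComponentsWithStats(b.astype(np.uint8)); i=1+s[1:,4].argmax()
    print('blue',cv2.minAreaRect(P[l==i][:,:2].astype(np.float32)*1000),P[l==i][:,2].mean())
    near=(P[:,:,2]>.088)&(P[:,:,2]<.1)&(np.hypot(P[:,:,0]-P[l==i][:,0].mean(),P[:,:,1]-P[l==i][:,1].mean())<.1)
    print('rim',cv2.minEnclosingCircle(P[near][:,:2].astype(np.float32)*1000),P[near][:,2].mean())
    y=near&(hsv[:,:,0]>18)&(hsv[:,:,0]<35)&(hsv[:,:,1]>120)&(hsv[:,:,2]>120)
    c,l,s,ce=cv2.connectedComponentsWithStats(y.astype(np.uint8))
    for i in range(1,c): print('yel',ce[i].round(1),s[i,4],onz(n,ce[i],.094).round(4))
    bb=(hsv[:,:,0]>100)&(hsv[:,:,0]<130)&(hsv[:,:,1]>150)&(P[:,:,2]>.055)&(P[:,:,0]<.6)&(P[:,:,1]<-.15)
    c,l,s,ce=cv2.connectedComponentsWithStats(bb.astype(np.uint8))
    for i in range(1,c):
        if s[i,4]>15: print('bottle',P[l==i].mean(0).round(3))
    u,v=(176,209) if n=='top' else (212,132)
    cr=cv2.resize(im[v-40:v+40,u-50:u+50],None,fx=6,fy=6,interpolation=cv2.INTER_CUBIC); cv2.imwrite(f'pics/c_{n}.png',cr[:,:,::-1])
E
python3 -c "
import cv2,numpy as np
a=cv2.imread('pics/c_top.png');cv2.imwrite('pics/c.png',a)"
```

```text
top [248. 145.] 74 zmax 0.0381 top 0 [nan nan nan] ((0.0, 0.0), (0.0, 0.0), 0.0)
top [305. 222.] 97 zmax 0.0709 top 53 [ 0.5175 -0.087   0.0661] ((521.8734741210938, -90.05121612548828), (14.257107734680176, 47.60517501831055), 65.36396789550781)
top [315. 226.] 104 zmax 0.0309 top 0 [nan nan nan] ((0.0, 0.0), (0.0, 0.0), 0.0)
top [269. 275.] 202 zmax 0.0694 top 68 [ 0.426  -0.0102  0.0657] ((425.07073974609375, -8.219188690185547), (13.8075590133667, 47.069705963134766), 21.056751251220703)
blue ((525.587890625, 158.36264038085938), (197.63653564453125, 149.2113800048828), 10.725934982299805) 0.059777116047123165
rim ((551.1160888671875, 164.7823944091797), 34.02682113647461) 0.09379635389426587
yel [165.5 193.8] 11 [[0.5762 0.179  0.094 ]]
yel [180.2 220.7] 12 [[0.525  0.1509 0.094 ]]
bottle [ 0.594 -0.26   0.067]
bottle [ 0.405 -0.208  0.066]
side [307. 168.] 294 zmax 0.0687 top 63 [0.6951 0.0127 0.0651] ((698.2827758789062, 22.49603271484375), (49.63580322265625, 13.117986679077148), 84.78795623779297)
side [189. 229.] 552 zmax 0.6175 top 89 [ 0.4189 -0.0253  0.078 ] ((373.9540100097656, -225.37384033203125), (476.6723327636719, 35.76937484741211), 76.95584106445312)
side [260. 240.] 720 zmax 0.6175 top 117 [ 0.5169 -0.0997  0.0703] ((423.2086486816406, -274.6766357421875), (429.1363220214844, 48.564666748046875), 61.74337387084961)
blue ((523.3898315429688, 155.72628784179688), (195.5693817138672, 148.28660583496094), 10.699894905090332) 0.06015570646875282
rim ((549.639404296875, 163.27297973632812), 34.61115646362305) 0.09386769862968228
yel [219.5 120. ] 6 [[0.5747 0.1787 0.094 ]]
yel [202.6 134.1] 12 [[0.5241 0.1526 0.094 ]]
bottle [ 0.591 -0.266  0.066]
bottle [ 0.4   -0.218  0.076]<stdin>:12: RuntimeWarning: Mean of empty slice.
  ret = um.true_divide(
```

View pics/c_top.png

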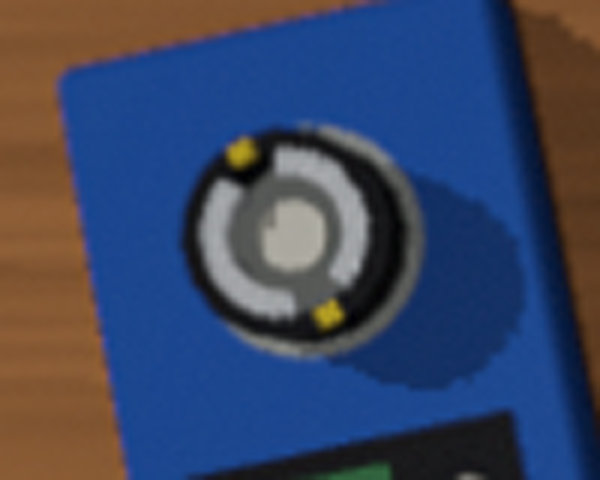

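The crop shows both slots in line with the yellow marks at (242,152) and (328,314). The two views agree on the mouth at about (0.550, 0.165) and the slot line at about 0.49 rad, which is 0.30 from the photometer's x. Next I'll refine the cap.

```bash
cat >> h.py <<'E'
def cap(n,im,d,c,rad=.045,zb=0.):
    P=pts(n,d); hsv=cv2.cvtColor(im,cv2.COLOR_RGB2HSV)
    ok=(d>0)&(np.hypot(P[:,:,0]-c[0],P[:,:,1]-c[1])<rad)&(hsv[:,:,0]<16)&(hsv[:,:,1]>170)
    for nm,lo,hi in(('fin',.058,.08),('flange',.018,.034)):
        q=P[ok&(P[:,:,2]>lo+zb)&(P[:,:,2]<hi+zb)]
        if len(q)<8: print(n,nm,len(q)); continue
        h=q[:,:2].astype(np.float32)*1000; w,V=np.linalg.eigh(np.cov(h.T)); a=np.arctan(V[1,1]/V[0,1])
        print(n,nm,len(q),'z',np.median(q[:,2]).round(4),'mean',h.mean(0).round(1),'pca',a.round(3),'rect',cv2.minAreaRect(h),'circ',cv2.minEnclosingCircle(h))
    y=(d>0)&(np.hypot(P[:,:,0]-c[0],P[:,:,1]-c[1])<rad)&(hsv[:,:,0]>=19)&(hsv[:,:,0]<35)&(hsv[:,:,1]>150)&(P[:,:,2]>.015+zb)
    k,l,s,ce=cv2.connectedComponentsWithStats(y.astype(np.uint8))
    for i in range(1,k): print(n,'yel',ce[i].round(1),s[i,4],P[l==i].mean(0).round(4))
E
python3 - <<'E'
from h import *
for n in('top','side'):
    z=np.load(n+'0.npz'); cap(n,z['im'],z['d'],(.518,-.091))
E
```

```text
top fin 189 z 0.0667 mean [522.6 -90.2] pca -0.425 rect ((522.8090209960938, -90.51740264892578), (14.294072151184082, 49.543880462646484), 66.34989929199219) circ ((522.8319091796875, -90.46492767333984), 25.182504653930664)
top flange 463 z 0.0273 mean [522.7 -89.5] pca 1.137 rect ((522.9984130859375, -90.80171966552734), (58.93300247192383, 56.77524948120117), 88.60069274902344) circ ((522.9495849609375, -90.63113403320312), 29.879852294921875)
top yel [301.6 233.7] 9 [ 0.4976 -0.08    0.0274]
side fin 256 z 0.0669 mean [520.2 -94.4] pca -0.423 rect ((521.3536987304688, -92.47689819335938), (15.157381057739258, 49.30010986328125), 65.75128173828125) circ ((521.9180297851562, -91.27880859375), 24.843965530395508)
side flange 364 z 0.0279 mean [ 515.1 -105.7] pca -0.476 rect ((516.6707153320312, -101.2357177734375), (40.04231262207031, 58.169891357421875), 58.75228500366211) circ ((521.4323120117188, -93.14073181152344), 29.56046485900879)
side yel [244.4 240.7] 7 [ 0.4965 -0.0808  0.0282]
side yel [274.8 239. ] 10 [ 0.5454 -0.1052  0.0308]
```

```bash
python3 -m pendant '[{"translation":[40,-28,0],"twist":[0,0,0],"grip":1},{"translation":[40,-28,0],"twist":[0,0,0],"grip":1},{"translation":[40,-28,0],"twist":[0,0,0],"grip":1},{"translation":[40,-28,0],"twist":[0,0,0],"grip":1},{"translation":[40,-28,0],"twist":[0,0,0],"grip":1},{"translation":[40,-28,0],"twist":[0,0,0],"grip":1},{"translation":[40,-28,0],"twist":[0,0,0],"grip":1},{"translation":[40,-28,0],"twist":[0,0,0],"grip":1},{"translation":[40,-28,0],"twist":[0,0,0],"grip":1},{"translation":[40,-28,0],"twist":[0,0,0],"grip":1}]' 30
cat >> h.py <<'E'
def to(x,y,z,yaw):
    s=robot.read_state(); M=R.from_rotvec(s['orientation']).as_matrix()
    y0=np.arctan2(M[1,0],M[0,0]); T=R.from_rotvec([0,0,yaw]).as_matrix()@np.diag([1,-1,-1.])
    e=np.array([x,y,z])-s['tool_pos']
    print('t',s['t'],'pos',np.round(s['tool_pos'],4),'yaw',round(y0,3),'q6',round(s['q'][5],2),'F',np.round(s['force'],1),'Tq',np.round(s['wrist_torque'],2),'open',round(s['opening'],4))
    print(' shift now-axes mm',(M.T@e*1000).round(1),'goal-axes mm',(T.T@e*1000).round(1),'twist',R.from_matrix(M.T@T).as_rotvec().round(3))
E
python3 -c "
from h import *
to(.5222,-.091,.15,-.42)"
```

```text
t: 1.1
tool_pos: [0.4969, -0.1211, 0.213]
orientation: [-3.069, -0.634, 0.006]
force: [0.6, -1.0, -0.1]
opening: 0.0928
t 1.1 pos [ 0.4969 -0.1211  0.213 ] yaw 0.407 q6 0.82 F [ 0.6 -1.  -0.1] Tq [-0.02 -0.04  0.01] open 0.0928
 shift now-axes mm [ 35.3 -17.1  63.1] goal-axes mm [ 10.8 -37.8  63. ] twist [-0.007  0.006  0.827]
```

```bash
python3 -m pendant '[{"translation":[0,0,0],"twist":[0,0,0.14],"grip":1},{"translation":[0,0,0],"twist":[0,0,0.14],"grip":1},{"translation":[0,0,0],"twist":[0,0,0.14],"grip":1},{"translation":[0,0,0],"twist":[0,0,0.14],"grip":1},{"translation":[0,0,0],"twist":[0,0,0.14],"grip":1},{"translation":[0,0,0],"twist":[0,0,0.14],"grip":1},{"translation":[4,-13,20],"twist":[0,0,0],"grip":1},{"translation":[4,-13,20],"twist":[0,0,0],"grip":1},{"translation":[4,-13,20],"twist":[0,0,0],"grip":1},{"translation":[0,0,0],"twist":[0,0,0],"grip":1}]'
python3 -c "
from h import *
to(.5222,-.091,.034,-.42)"
```

```text
t: 2.1
tool_pos: [0.5258, -0.0806, 0.1475]
orientation: [-3.053, 0.71, 0.02]
force: [-0.3, -0.2, -0.3]
opening: 0.093
t 2.1 pos [ 0.5258 -0.0806  0.1475] yaw -0.457 q6 1.77 F [-0.3 -0.2 -0.3] Tq [0.08 0.06 0.01] open 0.093
 shift now-axes mm [  2.9  11.4 113.5] goal-axes mm [  0.9  11.  113.5] twist [-0.004  0.014 -0.037]
```

```bash
python3 -m pendant '[{"translation":[1,11,0],"twist":[0,0.014,-0.037],"grip":1},{"translation":[0,0,25],"twist":[0,0,0],"grip":1},{"translation":[0,0,25],"twist":[0,0,0],"grip":1},{"translation":[0,0,0],"twist":[0,0,0],"grip":1},{"translation":[0,0,0],"twist":[0,0,0],"grip":1},{"translation":[0,0,0],"twist":[0,0,0],"grip":1},{"translation":[0,0,0],"twist":[0,0,0],"grip":1},{"translation":[0,0,0],"twist":[0,0,0],"grip":1},{"translation":[0,0,0],"twist":[0,0,0],"grip":1},{"translation":[0,0,0],"twist":[0,0,0],"grip":1}]'
python3 -c "
from h import *
to(.5222,-.091,.034,-.42)"
```

```text
t: 3.1
tool_pos: [0.5244, -0.0936, 0.1052]
orientation: [-3.071, 0.65, -0.014]
force: [-1.1, 0.1, 0.4]
opening: 0.0927
t 3.1 pos [ 0.5244 -0.0936  0.1052] yaw -0.417 q6 1.71 F [-1.1  0.1  0.4] Tq [ 0.08  0.03 -0.02] open 0.0927
 shift now-axes mm [-3.7 -1.2 71.2] goal-axes mm [-3.1 -1.5 71.2] twist [-0.004 -0.008  0.003]
```

Clear to descend to the grasp height, then close.

```bash
python3 -m pendant '[{"translation":[-3,-1.5,20],"twist":[0,-0.008,0],"grip":1},{"translation":[0,0,20],"twist":[0,0,0],"grip":1},{"translation":[0,0,15],"twist":[0,0,0],"grip":1},{"translation":[0,0,8],"twist":[0,0,0],"grip":1},{"translation":[0,0,6],"twist":[0,0,0],"grip":1},{"translation":[0,0,0],"twist":[0,0,0],"grip":1},{"translation":[0,0,0],"twist":[0,0,0],"grip":1},{"translation":[0,0,0],"twist":[0,0,0],"grip":1},{"translation":[0,0,0],"twist":[0,0,0],"grip":1},{"translation":[0,0,0],"twist":[0,0,0],"grip":1}]'
python3 -c "
from h import *
to(.5222,-.091,.034,-.42)"
```

```text
t: 4.1
tool_pos: [0.526, -0.0916, 0.0378]
orientation: [-3.07, 0.649, -0.012]
force: [0.3, -0.1, -0.2]
opening: 0.0925
t 4.1 pos [ 0.526  -0.0916  0.0378] yaw -0.417 q6 1.71 F [ 0.3 -0.1 -0.2] Tq [0.06 0.01 0.  ] open 0.0925
 shift now-axes mm [-3.7  1.   3.7] goal-axes mm [-3.7  1.   3.8] twist [-0.005 -0.007  0.003]
```

```bash
python3 -m pendant '[{"translation":[-4,1,3.5],"twist":[0,0,0],"grip":1},{"translation":[0,0,0],"twist":[0,0,0],"grip":1},{"translation":[0,0,0],"twist":[0,0,0],"grip":-1},{"translation":[0,0,0],"twist":[0,0,0],"grip":-1},{"translation":[0,0,0],"twist":[0,0,0],"grip":-1},{"translation":[0,0,0],"twist":[0,0,0],"grip":-1},{"translation":[0,0,0],"twist":[0,0,0],"grip":-1},{"translation":[0,0,0],"twist":[0,0,0],"grip":-1},{"translation":[0,0,0],"twist":[0,0,0],"grip":-1},{"translation":[0,0,0],"twist":[0,0,0],"grip":-1}]' 25
python3 -c "
from h import *
to(.5222,-.091,.034,-.42)"
```

```text
t: 5.1
tool_pos: [0.5221, -0.0909, 0.0346]
orientation: [-3.07, 0.649, -0.014]
force: [-0.3, -0.8, 0.5]
opening: 0.0337
t 5.1 pos [ 0.5221 -0.0909  0.0346] yaw -0.417 q6 1.71 F [-0.3 -0.8  0.5] Tq [0.06 0.03 0.03] open 0.0337
 shift now-axes mm [0.1 0.  0.6] goal-axes mm [0.1 0.  0.6] twist [-0.005 -0.008  0.003]
```

```bash
python3 -m pendant '[{"translation":[0,0,0],"twist":[0,0,0],"grip":-1},{"translation":[0,0,0],"twist":[0,0,0],"grip":-1},{"translation":[0,0,0],"twist":[0,0,0],"grip":-1},{"translation":[0,0,0],"twist":[0,0,0],"grip":-1},{"translation":[0,0,0],"twist":[0,0,0],"grip":-1},{"translation":[0,0,0],"twist":[0,0,0],"grip":-1},{"translation":[0,0,-15],"twist":[0,0,0],"grip":-1},{"translation":[0,0,-15],"twist":[0,0,0],"grip":-1},{"translation":[0,0,-15],"twist":[0,0,0],"grip":-1},{"translation":[0,0,0],"twist":[0,0,0],"grip":-1}]' 
python3 -c "
from h import *
to(.55,.1647,.2,.49)"
```

```text
t: 6.1
tool_pos: [0.5209, -0.0908, 0.0828]
orientation: [-3.07, 0.649, -0.012]
force: [0.2, 0.9, -0.9]
opening: 0.0136
t 6.1 pos [ 0.5209 -0.0908  0.0828] yaw -0.417 q6 1.71 F [ 0.2  0.9 -0.9] Tq [ 0.03 -0.04 -0.03] open 0.0136
 shift now-axes mm [ -76.1 -246.  -116.4] goal-axes mm [ 145.9 -211.8 -117.2] twist [-0.002 -0.008 -0.907]
```

```bash
python3 -m pendant '[{"translation":[0,0,-30],"twist":[0,0,0],"grip":-1},{"translation":[0,0,-30],"twist":[0,0,0],"grip":-1},{"translation":[0,0,-25],"twist":[0,0,0],"grip":-1},{"translation":[-10,-34,-10],"twist":[0,0,0],"grip":-1},{"translation":[-10,-34,0],"twist":[0,0,0],"grip":-1},{"translation":[-10,-34,0],"twist":[0,0,0],"grip":-1},{"translation":[-10,-34,0],"twist":[0,0,0],"grip":-1},{"translation":[-10,-34,0],"twist":[0,0,0],"grip":-1},{"translation":[-10,-34,0],"twist":[0,0,0],"grip":-1},{"translation":[0,0,0],"twist":[0,0,0],"grip":-1}]' 
python3 -c "
from h import *
to(.55,.1647,.165,.49)"
```

```text
t: 7.1
tool_pos: [0.5479, 0.1264, 0.1827]
orientation: [-3.067, 0.656, -0.013]
force: [-1.0, 0.2, -1.5]
opening: 0.014
t 7.1 pos [0.5479 0.1264 0.1827] yaw -0.422 q6 2.13 F [-1.   0.2 -1.5] Tq [ 0.06  0.05 -0.01] open 0.014
 shift now-axes mm [-13.9 -35.7  17.9] goal-axes mm [ 19.9 -32.8  17.7] twist [-0.003 -0.009 -0.912]
```

```bash
python3 -m pendant '[{"translation":[0,0,0],"twist":[0,0,-0.14],"grip":-1},{"translation":[0,0,0],"twist":[0,0,-0.14],"grip":-1},{"translation":[0,0,0],"twist":[0,0,-0.14],"grip":-1},{"translation":[0,0,0],"twist":[0,0,-0.14],"grip":-1},{"translation":[0,0,0],"twist":[0,0,-0.14],"grip":-1},{"translation":[0,0,0],"twist":[0,0,-0.14],"grip":-1},{"translation":[10,-16,5],"twist":[0,0,-0.02],"grip":-1},{"translation":[8,-13,5],"twist":[0,0,0],"grip":-1},{"translation":[0,0,0],"twist":[0,0,0],"grip":-1},{"translation":[0,0,0],"twist":[0,0,0],"grip":-1}]' 
python3 - <<'E'
from h import *
to(.55,.1647,.165,.49)
s=robot.read_state()
for n in('side','top'):
    im,d=robot.read_camera(n); np.savez(f'{n}1.npz',im=im,d=d)
    cap(n,im,d,s['tool_pos'][:2],.045,s['tool_pos'][2]-.0345)
    if n=='side':
        u,v=proj(n,s['tool_pos'])[0].astype(int); print(u,v)
        cv2.imwrite('pics/s1.png',cv2.resize(im[max(v-50,0):v+70,max(u-80,0):u+80],None,fx=4,fy=4,interpolation=cv2.INTER_CUBIC)[:,:,::-1])
E
```

```text
t: 8.1
tool_pos: [0.5489, 0.1567, 0.1693]
orientation: [3.052, 0.736, 0.004]
force: [-0.5, -0.8, -1.5]
opening: 0.0141
t 8.1 pos [0.5489 0.1567 0.1693] yaw 0.474 q6 1.29 F [-0.5 -0.8 -1.5] Tq [ 0.01  0.02 -0.06] open 0.0141
 shift now-axes mm [ 4.7 -6.6  4.3] goal-axes mm [ 4.8 -6.5  4.3] twist [ 0.003 -0.002 -0.016]
side fin 96 z 0.2016 mean [536.  146.6] pca 0.714 rect ((539.7614135742188, 149.93264770507812), (29.42395782470703, 15.606061935424805), 31.116207122802734) circ ((539.590576171875, 150.56369018554688), 15.460700035095215)
side flange 278 z 0.1625 mean [546.2 142.7] pca -0.303 rect ((546.0073852539062, 149.29086303710938), (50.456398010253906, 58.63654327392578), 62.56096267700195) circ ((547.5960083007812, 154.26730346679688), 31.008304595947266)
side yel [212.5  37.5] 4 [0.5645 0.1626 0.2865]
side yel [224.8  44. ] 47 [0.577  0.1401 0.2819]
side yel [199.1  48.6] 143 [0.5315 0.1462 0.2816]
side yel [192.  55.] 20 [0.519  0.1495 0.2714]
side yel [215.5  60. ] 2 [0.546  0.1127 0.2734]
side yel [201.5 109. ] 2 [0.5235 0.1423 0.1628]
210 98
top fin 10 z 0.1973 mean [527.3 147.5] pca -1.347 rect ((527.4859008789062, 147.0592041015625), (3.523214101791382, 12.853816986083984), 6.742872714996338) circ ((529.2353515625, 147.26605224609375), 6.427008628845215)
top flange 132 z 0.1618 mean [532.8 147. ] pca -0.957 rect ((537.4824829101562, 143.9191131591797), (25.2735652923584, 55.594322204589844), 43.279380798339844) circ ((543.8641967773438, 149.9285888671875), 27.94112777709961)
top yel [179.5 198.5] 4 [0.5463 0.1134 0.2741]
top yel [176.1 218.3] 9 [0.5251 0.1436 0.1616]
```

View pics/s1.png

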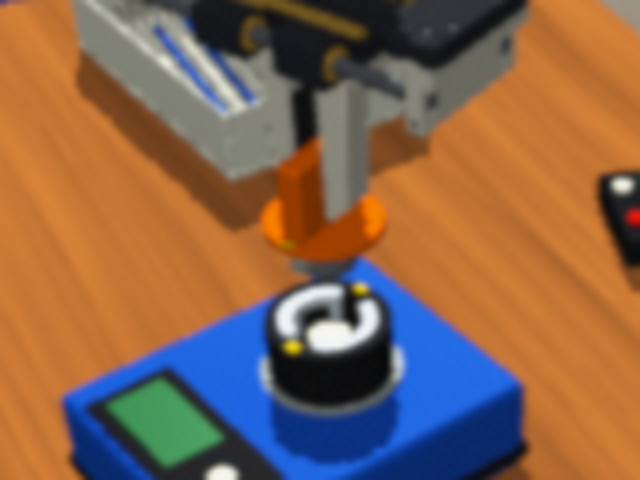

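The side crop shows the cap held upright over the collar. Both views give the same remaining shift, about (+2, +9) mm, so the target is (0.551, 0.1656). I'll correct that before going down.

```bash
python3 -m pendant '[{"translation":[6,-7,5],"twist":[0,0,-0.016],"grip":-1},{"translation":[0,0,5],"twist":[0,0,0],"grip":-1},{"translation":[0,0,5],"twist":[0,0,0],"grip":-1},{"translation":[0,0,4],"twist":[0,0,0],"grip":-1},{"translation":[0,0,0],"twist":[0,0,0],"grip":-1},{"translation":[0,0,0],"twist":[0,0,0],"grip":-1},{"translation":[0,0,0],"twist":[0,0,0],"grip":-1},{"translation":[0,0,0],"twist":[0,0,0],"grip":-1},{"translation":[0,0,0],"twist":[0,0,0],"grip":-1},{"translation":[0,0,0],"twist":[0,0,0],"grip":-1}]' 
python3 -c "
from h import *
to(.551,.1656,.13,.49)"
```

```text
t: 9.2
tool_pos: [0.5516, 0.1649, 0.1493]
orientation: [3.046, 0.759, 0.006]
force: [-0.6, -0.1, -1.9]
opening: 0.0137
t 9.2 pos [0.5516 0.1649 0.1493] yaw 0.489 q6 1.29 F [-0.6 -0.1 -1.9] Tq [-0.01  0.03  0.04] open 0.0137
 shift now-axes mm [-0.3 -1.  19.2] goal-axes mm [-0.2 -1.  19.3] twist [ 0.003 -0.003 -0.001]
```

```bash
python3 -m pendant '[{"translation":[0,-1,3],"twist":[0,0,0],"grip":-1},{"translation":[0,0,3],"twist":[0,0,0],"grip":-1},{"translation":[0,0,3],"twist":[0,0,0],"grip":-1},{"translation":[0,0,3],"twist":[0,0,0],"grip":-1},{"translation":[0,0,3],"twist":[0,0,0],"grip":-1},{"translation":[0,0,3],"twist":[0,0,0],"grip":-1},{"translation":[0,0,3],"twist":[0,0,0],"grip":-1},{"translation":[0,0,2],"twist":[0,0,0],"grip":-1},{"translation":[0,0,0],"twist":[0,0,0],"grip":-1},{"translation":[0,0,0],"twist":[0,0,0],"grip":-1}]' 
python3 -c "
from h import *
to(.551,.1656,.107,.49)"
```

```text
t: 10.2
tool_pos: [0.551, 0.1657, 0.1237]
orientation: [3.046, 0.759, 0.005]
force: [0.0, -0.7, -1.6]
opening: 0.0137
t 10.2 pos [0.551  0.1657 0.1237] yaw 0.489 q6 1.29 F [ 0.  -0.7 -1.6] Tq [ 0.    0.02 -0.01] open 0.0137
 shift now-axes mm [-0.1  0.1 16.7] goal-axes mm [-0.   0.1 16.7] twist [ 0.003 -0.002 -0.001]
```

```bash
python3 -m pendant '[{"translation":[0,0,1.5],"twist":[0,0,0],"grip":-1},{"translation":[0,0,1.5],"twist":[0,0,0],"grip":-1},{"translation":[0,0,1.5],"twist":[0,0,0],"grip":-1},{"translation":[0,0,1.5],"twist":[0,0,0],"grip":-1},{"translation":[0,0,1.5],"twist":[0,0,0],"grip":-1},{"translation":[0,0,0],"twist":[0,0,0],"grip":-1},{"translation":[0,0,0],"twist":[0,0,0],"grip":-1},{"translation":[0,0,0],"twist":[0,0,0],"grip":-1},{"translation":[0,0,0],"twist":[0,0,0],"grip":-1},{"translation":[0,0,0],"twist":[0,0,0],"grip":-1}]' 
python3 -c "
from h import *
to(.551,.1656,.107,.49)"
```

```text
t: 11.2
tool_pos: [0.5514, 0.1659, 0.1172]
orientation: [3.046, 0.759, 0.006]
force: [-2.0, -1.0, 0.6]
opening: 0.0139
t 11.2 pos [0.5514 0.1659 0.1172] yaw 0.489 q6 1.29 F [-2.  -1.   0.6] Tq [-0.07  0.36 -0.01] open 0.0139
 shift now-axes mm [-0.5 -0.  10.2] goal-axes mm [-0.5  0.  10.2] twist [ 0.003 -0.003 -0.001]
```

Below the "lugs on lip" height with only the spring's few newtons: the lugs are entering the slots.

```bash
python3 -m pendant '[{"translation":[0,0,1.5],"twist":[0,0,0],"grip":-1},{"translation":[0,0,1.5],"twist":[0,0,0],"grip":-1},{"translation":[0,0,1.5],"twist":[0,0,0],"grip":-1},{"translation":[0,0,1.5],"twist":[0,0,0],"grip":-1},{"translation":[0,0,1],"twist":[0,0,0],"grip":-1},{"translation":[0,0,0],"twist":[0,0,0],"grip":-1},{"translation":[0,0,0],"twist":[0,0,0],"grip":-1},{"translation":[0,0,0],"twist":[0,0,0],"grip":-1},{"translation":[0,0,0],"twist":[0,0,0],"grip":-1},{"translation":[0,0,0],"twist":[0,0,0],"grip":-1}]' 
python3 -c "
from h import *
to(.551,.1656,.107,.49)"
```

```text
t: 12.2
tool_pos: [0.5515, 0.1659, 0.1106]
orientation: [3.046, 0.759, 0.007]
force: [-2.9, -0.4, 4.5]
opening: 0.0137
t 12.2 pos [0.5515 0.1659 0.1106] yaw 0.489 q6 1.29 F [-2.9 -0.4  4.5] Tq [-0.12  0.57  0.04] open 0.0137
 shift now-axes mm [-0.6  0.   3.6] goal-axes mm [-0.6  0.   3.6] twist [ 0.003 -0.004 -0.001]
```

```bash
python3 -m pendant '[{"translation":[-0.4,0,1],"twist":[0,0,0],"grip":-1},{"translation":[0,0,1],"twist":[0,0,0],"grip":-1},{"translation":[0,0,0.8],"twist":[0,0,0],"grip":-1},{"translation":[0,0,0.7],"twist":[0,0,0],"grip":-1},{"translation":[0,0,0],"twist":[0,0,0],"grip":-1},{"translation":[0,0,0],"twist":[0,0,0],"grip":-1},{"translation":[0,0,0],"twist":[0,0,0],"grip":-1},{"translation":[0,0,0],"twist":[0,0,0],"grip":-1},{"translation":[0,0,0],"twist":[0,0,0],"grip":-1},{"translation":[0,0,0],"twist":[0,0,0],"grip":-1}]' 
python3 -c "
from h import *
to(.551,.1656,.107,.49)"
```

```text
t: 13.2
tool_pos: [0.5514, 0.1659, 0.108]
orientation: [3.046, 0.76, 0.008]
force: [-3.5, 0.0, 3.7]
opening: 0.0141
t 13.2 pos [0.5514 0.1659 0.108 ] yaw 0.489 q6 1.29 F [-3.5  0.   3.7] Tq [-0.15  0.65 -0.02] open 0.0141
 shift now-axes mm [-0.5  0.   1. ] goal-axes mm [-0.5  0.   1. ] twist [ 0.003 -0.005 -0.001]
```

```bash
python3 -m pendant '[{"translation":[-0.5,0,0.6],"twist":[0,0,0],"grip":-1},{"translation":[0,0,0.6],"twist":[0,0,0],"grip":-1},{"translation":[0,0,0.6],"twist":[0,0,0],"grip":-1},{"translation":[0,0,0],"twist":[0,0,0],"grip":-1},{"translation":[0,0,0],"twist":[0,0,0],"grip":-1},{"translation":[0,0,0],"twist":[0,0,0],"grip":-1},{"translation":[0,0,0],"twist":[0,0,0],"grip":-1},{"translation":[0,0,0],"twist":[0,0,0],"grip":-1},{"translation":[0,0,0],"twist":[0,0,0],"grip":-1},{"translation":[0,0,0],"twist":[0,0,0],"grip":-1}]' 
python3 -c "
from h import *
to(.551,.1656,.107,.49)"
```

```text
t: 14.2
tool_pos: [0.5514, 0.1659, 0.1072]
orientation: [3.046, 0.76, 0.01]
force: [-3.0, -1.3, 5.5]
opening: 0.0139
t 14.2 pos [0.5514 0.1659 0.1072] yaw 0.489 q6 1.29 F [-3.  -1.3  5.5] Tq [-0.18  0.73 -0.03] open 0.0139
 shift now-axes mm [-0.5  0.1  0.2] goal-axes mm [-0.5  0.1  0.2] twist [ 0.004 -0.006 -0.001]
```

```bash
python3 -m pendant '[{"translation":[-0.3,0,0.6],"twist":[0,0,0],"grip":-1},{"translation":[0,0,0],"twist":[0,0,0],"grip":-1},{"translation":[0,0,0],"twist":[0,0,0.04],"grip":-1},{"translation":[0,0,0],"twist":[0,0,0.04],"grip":-1},{"translation":[0,0,0],"twist":[0,0,0.04],"grip":-1},{"translation":[0,0,0],"twist":[0,0,0.04],"grip":-1},{"translation":[0,0,0],"twist":[0,0,0.04],"grip":-1},{"translation":[0,0,0],"twist":[0,0,0],"grip":-1},{"translation":[0,0,0],"twist":[0,0,0],"grip":-1},{"translation":[0,0,0],"twist":[0,0,0],"grip":-1}]' 
python3 -c "
from h import *
to(.551,.1656,.107,-.31)"
```

```text
t: 15.2
tool_pos: [0.5515, 0.1661, 0.1073]
orientation: [3.109, 0.442, 0.012]
force: [-2.1, -0.7, 3.8]
opening: 0.0138
t 15.2 pos [0.5515 0.1661 0.1073] yaw 0.282 q6 1.49 F [-2.1 -0.7  3.8] Tq [-0.13  0.63 -0.04] open 0.0138
 shift now-axes mm [-0.6  0.3  0.3] goal-axes mm [-0.3  0.6  0.3] twist [-0.    -0.008  0.592]
```

```bash
python3 -m pendant '[{"translation":[0,0,0.3],"twist":[0,0,0.06],"grip":-1},{"translation":[0,0,0.1],"twist":[0,0,0.06],"grip":-1},{"translation":[0,0,0.1],"twist":[0,0,0.06],"grip":-1},{"translation":[0,0,0.1],"twist":[0,0,0.06],"grip":-1},{"translation":[0,0,0.1],"twist":[0,0,0.06],"grip":-1},{"translation":[0,0,0.1],"twist":[0,0,0.06],"grip":-1},{"translation":[0,0,0.1],"twist":[0,0,0.06],"grip":-1},{"translation":[0,0,0],"twist":[0,0,0],"grip":-1},{"translation":[0,0,0],"twist":[0,0,0],"grip":-1},{"translation":[0,0,0],"twist":[0,0,0],"grip":-1}]' 
python3 -c "
from h import *
to(.551,.1656,.107,-.31)"
```

```text
t: 16.2
tool_pos: [0.5515, 0.1654, 0.1069]
orientation: [3.132, -0.234, 0.013]
force: [-4.0, -0.7, 5.3]
opening: 0.0141
t 16.2 pos [0.5515 0.1654 0.1069] yaw -0.149 q6 1.92 F [-4.  -0.7  5.3] Tq [-0.09  0.7   0.02] open 0.0141
 shift now-axes mm [-0.6 -0.1 -0.1] goal-axes mm [-0.6 -0.  -0.1] twist [-0.001 -0.008  0.161]
```

```bash
python3 -m pendant '[{"translation":[0,0,0],"twist":[0,0,0.06],"grip":-1},{"translation":[0,0,0],"twist":[0,0,0.06],"grip":-1},{"translation":[0,0,0],"twist":[0,0,0.03],"grip":-1},{"translation":[0,0,0],"twist":[0,0,0],"grip":-1},{"translation":[0,0,-1],"twist":[0,0,0],"grip":-1},{"translation":[0,0,-1],"twist":[0,0,0],"grip":-1},{"translation":[0,0,-0.8],"twist":[0,0,0],"grip":-1},{"translation":[0,0,0],"twist":[0,0,0],"grip":-1},{"translation":[0,0,0],"twist":[0,0,0],"grip":-1},{"translation":[0,0,0],"twist":[0,0,0],"grip":-1}]' 
python3 -c "
from h import *
to(.551,.1656,.1105,-.31)"
```

```text
t: 17.2
tool_pos: [0.5514, 0.1652, 0.1086]
orientation: [3.106, -0.469, 0.012]
force: [-1.7, -0.5, 0.4]
opening: 0.0138
t 17.2 pos [0.5514 0.1652 0.1086] yaw -0.3 q6 2.08 F [-1.7 -0.5  0.4] Tq [0.01 0.34 0.01] open 0.0138
 shift now-axes mm [-0.5 -0.3 -1.9] goal-axes mm [-0.5 -0.3 -1.9] twist [-0.001 -0.008  0.01 ]
```

```bash
python3 -m pendant '[{"translation":[0,0,-0.8],"twist":[0,0,0],"grip":-1},{"translation":[0,0,0],"twist":[0,0,0],"grip":-1},{"translation":[0,0,0],"twist":[0,0,0],"grip":-1},{"translation":[0,0,0],"twist":[0,0,0],"grip":-1},{"translation":[0,0,0],"twist":[0,0,0],"grip":-1},{"translation":[0,0,0],"twist":[0,0,0],"grip":-1},{"translation":[0,0,0],"twist":[0,0,0],"grip":-1},{"translation":[0,0,0],"twist":[0,0,0],"grip":-1},{"translation":[0,0,0],"twist":[0,0,0],"grip":-1},{"translation":[0,0,0],"twist":[0,0,0],"grip":-1}]' 
python3 -c "
from h import *
to(.551,.1656,.1105,-.31)"
```

```text
t: 18.2
tool_pos: [0.5514, 0.1652, 0.1088]
orientation: [3.106, -0.469, 0.012]
force: [0.0, 0.4, -1.2]
opening: 0.0138
t 18.2 pos [0.5514 0.1652 0.1088] yaw -0.3 q6 2.08 F [ 0.   0.4 -1.2] Tq [0.05 0.11 0.  ] open 0.0138
 shift now-axes mm [-0.5 -0.3 -1.7] goal-axes mm [-0.5 -0.3 -1.7] twist [-0.001 -0.008  0.01 ]
```

The cap stops rising about 1.5 mm short of the notch height, so the lugs are probably still under plain lip. I'll keep turning in small steps with the spring pushing up.

```bash
python3 -m pendant '[{"translation":[0,0,-0.2],"twist":[0,0,0.03],"grip":-1},{"translation":[0,0,-0.2],"twist":[0,0,0.03],"grip":-1},{"translation":[0,0,-0.2],"twist":[0,0,0],"grip":-1},{"translation":[0,0,0],"twist":[0,0,0],"grip":-1},{"translation":[0,0,0],"twist":[0,0,0],"grip":-1},{"translation":[0,0,0],"twist":[0,0,0],"grip":-1},{"translation":[0,0,0],"twist":[0,0,0],"grip":-1},{"translation":[0,0,0],"twist":[0,0,0],"grip":-1},{"translation":[0,0,0],"twist":[0,0,0],"grip":-1},{"translation":[0,0,0],"twist":[0,0,0],"grip":-1}]' 
python3 -c "
from h import *
to(.551,.1656,.1105,-.31)"
```

```text
t: 19.2
tool_pos: [0.5513, 0.1652, 0.1104]
orientation: [3.091, -0.561, 0.012]
force: [-1.5, -1.1, 2.8]
opening: 0.0139
t 19.2 pos [0.5513 0.1652 0.1104] yaw -0.359 q6 2.13 F [-1.5 -1.1  2.8] Tq [-0.05  0.36 -0.11] open 0.0139
 shift now-axes mm [-0.4 -0.3 -0.1] goal-axes mm [-0.4 -0.3 -0.1] twist [-0.001 -0.007 -0.049]
```

It sprang up to 0.1104, which is the locked height. Next I'll feel for the notch's ceiling with a small raise.

```bash
python3 -m pendant '[{"translation":[0,0,-0.6],"twist":[0,0,0.02],"grip":-1},{"translation":[0,0,-0.4],"twist":[0,0,0],"grip":-1},{"translation":[0,0,0],"twist":[0,0,0],"grip":-1},{"translation":[0,0,0],"twist":[0,0,0],"grip":-1},{"translation":[0,0,0],"twist":[0,0,0],"grip":-1},{"translation":[0,0,0],"twist":[0,0,0],"grip":-1},{"translation":[0,0,0],"twist":[0,0,0],"grip":-1},{"translation":[0,0,0],"twist":[0,0,0],"grip":-1},{"translation":[0,0,0],"twist":[0,0,0],"grip":-1},{"translation":[0,0,0],"twist":[0,0,0],"grip":-1}]' 
python3 -c "
from h import *
to(.551,.1656,.1105,-.31)"
```

```text
t: 20.2
tool_pos: [0.5512, 0.1651, 0.1106]
orientation: [3.085, -0.594, 0.012]
force: [-0.1, 0.8, 0.8]
opening: 0.014
t 20.2 pos [0.5512 0.1651 0.1106] yaw -0.38 q6 2.16 F [-0.1  0.8  0.8] Tq [-0.07  0.14 -0.  ] open 0.014
 shift now-axes mm [-0.4 -0.3  0.1] goal-axes mm [-0.4 -0.4  0.1] twist [-0.001 -0.007 -0.07 ]
```

```bash
python3 -m pendant '[{"translation":[0,0,-0.3],"twist":[0,0,0],"grip":-1},{"translation":[0,0,0],"twist":[0,0,0],"grip":0.2},{"translation":[0,0,0],"twist":[0,0,0],"grip":0.2},{"translation":[0,0,0],"twist":[0,0,0],"grip":0.2},{"translation":[0,0,0],"twist":[0,0,0],"grip":0.2},{"translation":[0,0,0],"twist":[0,0,0],"grip":0.2},{"translation":[0,0,0],"twist":[0,0,0],"grip":0.2},{"translation":[0,0,0],"twist":[0,0,0],"grip":0.2},{"translation":[0,0,0],"twist":[0,0,0],"grip":0.2},{"translation":[0,0,0],"twist":[0,0,0],"grip":0.2}]' 
python3 -m pendant '[{"translation":[0,0,-10],"twist":[0,0,0],"grip":0.2},{"translation":[0,0,-20],"twist":[0,0,0],"grip":0.2},{"translation":[0,0,-30],"twist":[0,0,0],"grip":0.2},{"translation":[0,0,-30],"twist":[0,0,0],"grip":0.2},{"translation":[0,0,-20],"twist":[0,0,0],"grip":0.2},{"translation":[0,45,0],"twist":[0,0,0],"grip":0.2},{"translation":[0,45,0],"twist":[0,0,0],"grip":0.2},{"translation":[0,45,0],"twist":[0,0,0],"grip":0.2},{"translation":[0,45,0],"twist":[0,0,0],"grip":0.2},{"translation":[0,0,0],"twist":[0,0,0],"grip":0.2}]' 
python3 - <<'E'
from h import *
for n in('side','top'):
    im,d=robot.read_camera(n); np.savez(f'{n}2.npz',im=im,d=d)
    cap(n,im,d,(.551,.1655),.045,.076)
    cv2.imwrite(f'pics/{n}2.png',im[:,:,::-1])
a=cv2.imread('pics/side2.png');cv2.imwrite('pics/e.png',cv2.resize(a,(800,600)))
E
```

```text
t: 21.2
tool_pos: [0.5519, 0.1656, 0.1115]
orientation: [-3.084, 0.594, -0.014]
force: [-0.2, -0.4, -0.2]
opening: 0.0561
t: 22.2
tool_pos: [0.4828, -0.0058, 0.2331]
orientation: [-3.086, 0.587, -0.024]
force: [0.4, 0.3, 0.6]
opening: 0.0561
side fin 0
side flange 105 z 0.1039 mean [544.2 154.3] pca -0.451 rect ((542.510009765625, 154.06484985351562), (32.14684295654297, 57.82040786743164), 50.81910705566406) circ ((548.127197265625, 161.0387725830078), 28.972227096557617)
side yel [198.4 123.8] 5 [0.5253 0.1742 0.105 ]
side yel [224.5 122.5] 4 [0.5744 0.1529 0.1051]
side yel [202.6 134.5] 17 [0.5233 0.1503 0.0949]
top fin 0
top flange 0
```

View pics/e.png

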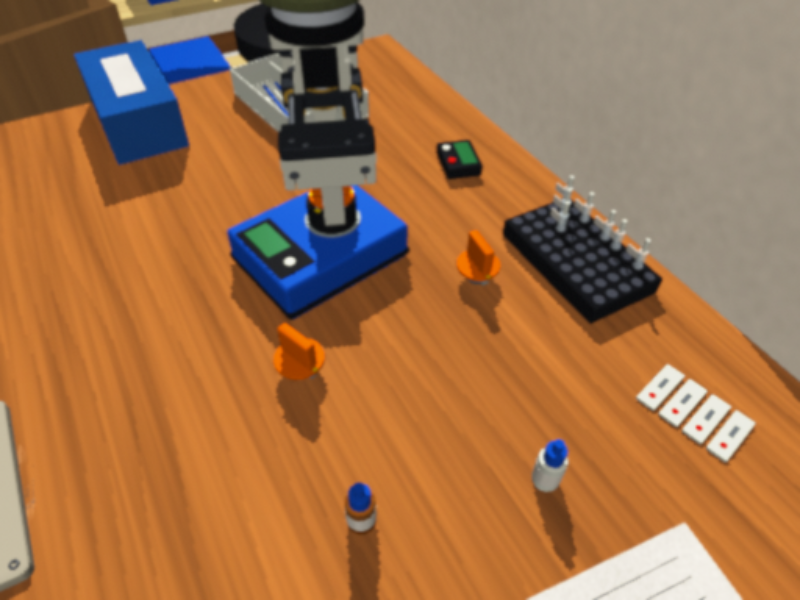

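The arm partly hides the cap from the side. The flange top reads 0.104 against 0.103 expected when locked, and the marks give about -0.41 rad. Both bottles are standing. I'll back off and check again from above.

```bash
python3 -m pendant '[{"translation":[0,40,0],"twist":[0,0,0],"grip":0.2},{"translation":[0,40,0],"twist":[0,0,0],"grip":0.2},{"translation":[0,40,0],"twist":[0,0,0],"grip":0.2},{"translation":[0,40,0],"twist":[0,0,0],"grip":0.2},{"translation":[0,0,0],"twist":[0,0,0],"grip":0.2},{"translation":[0,0,0],"twist":[0,0,0],"grip":0.2},{"translation":[0,0,0],"twist":[0,0,0],"grip":0.2},{"translation":[0,0,0],"twist":[0,0,0],"grip":0.2},{"translation":[0,0,0],"twist":[0,0,0],"grip":0.2},{"translation":[0,0,0],"twist":[0,0,0],"grip":0.2}]' 
python3 - <<'E'
from h import *
for n in('side','top'):
    im,d=robot.read_camera(n); cap(n,im,d,(.551,.1655),.045,.076)
    cv2.imwrite(f'pics/{n}3.png',im[:,:,::-1])
E
```

```text
t: 23.3
tool_pos: [0.4306, -0.1453, 0.2348]
orientation: [-3.085, 0.557, -0.03]
force: [-0.0, -0.5, -0.4]
opening: 0.0562
side fin 0
side flange 0
top fin 242 z 0.1424 mean [551.3 165. ] pca -0.386 rect ((551.9981079101562, 165.82614135742188), (14.851144790649414, 50.461544036865234), 68.3863296508789) circ ((551.8018798828125, 165.5397491455078), 25.310991287231445)
top flange 435 z 0.1031 mean [549.1 158.5] pca 1.296 rect ((551.0940551757812, 164.66761779785156), (57.37006378173828, 57.4965934753418), 2.6248550415039062) circ ((551.4039306640625, 165.62059020996094), 30.60289764404297)
top yel [176.5 192.5] 12 [0.576  0.154  0.1119]
top yel [165.7 220.2] 12 [0.5257 0.1764 0.1028]
top yel [180.3 221.5] 15 [0.5235 0.1506 0.0946]
```

View pics/top3.png

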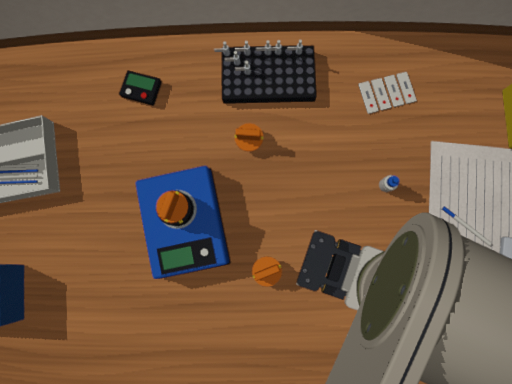

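The top view shows the cap seated and level on the collar at (174,208). Fin top is 0.1424 and flange top 0.1031, against 0.143 and 0.103 when locked. I'm handing the job in.

```bash
python3 -c "
from plant import robot
print(robot.close_job())"
```

```text
the job is handed in; nothing more can be done
None
```

The cap is in the collar and locked, and I handed the job in at about 23 s of the 72 s allowed. I fetched the right-most orange cap, set its plug in the collar and pushed it in through the slots. I turned it clockwise about 0.87 rad, until it sprang up into the notches, then let go and backed the arm away.

**Last checks, gripper clear of the cap:**
- **Height:** fin top at 0.1424 m and flange top at 0.1031 m, against 0.143 and 0.103 expected when locked. The cap was level, centred on the collar and staying down against the spring.
- **Forces:** the wrist readings between moves stayed under about 8 N while pushing and turning. The force during each move is not recorded.
- **Bottles:** both dropper bottles were standing in the next-to-last side view. In the final top view the arm hid the amber one; the arm passed well above it.

**What disagreed:**
- **Notch angle:** at the planned 0.8 rad turn, the cap was still under the plain lip, about 1.5 mm short of locked height. Another 0.06 rad made it spring up, so my slot angle was off by a few hundredths of a radian.
- **Final side view:** it gave no cap reading, so the final heights come from the top camera. The side view just before read the flange at 0.104 m.

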